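# Load the empty spray bottle into the turntable caddy and hold it at the drain lip

### The arm

A 6-joint arm with a two-finger parallel gripper is mounted at the origin on the work surface. World frame = base frame: x ahead of the robot, y to its left, z up, the work surface at z = 0. Lengths are in mm, angles in degrees, forces in N, time in s.
With the tool pointing down it reaches from about 300 to 850 mm from the base axis. Payload 4.2 kg.
Tool frame: the origin (TCP) lies on the centre line of the jaws, within the pads' length; the fingertips stand 8 mm ahead of it and the grasp point (between the pads) lies 11 mm behind it; z points along the fingers, y is the line along which they close (so a half turn about z gives the same grasp; the last joint's range is limited). The gripper opens to 91 mm and grips with 3 to 60 N. Pads are 32 mm wide; open, the fingers measure 118 mm over their backs; the gripper's body (76 mm by 178 mm) begins 60 mm behind the grasp point.
Start: joints at [72.88, 18.312, 89.639, -0, 72.044, -1.146], TCP at [158.243, 552.812, 221.976] pointing down, gripper open.
Joint ranges: [-177.97, 177.97], [-48.28, 115.42], [12.27, 149.76], [-77.06, 257.06], [2.81, 150.46], [-146.56, 146.56]. Speed limits (degrees/s): [147.25, 147.25, 180, 180, 180, 180].

### API

Orientations are given as [roll, pitch, yaw] about the fixed x, y, z axes, in that order (R = Rz(yaw) Ry(pitch) Rx(roll)).
In Python, from workcell import telemetry, eyes, ticket gives the robot as it stands. The module is installed in compiled form; this text tells all that it offers.
- The arm moves only by the shell command python3 -m crank 'ROWS' [OPENING] [FORCE]. ROWS is JSON, a list of rows, each an object of numbers: "dx", "dy", "dz": the shift along the world's x, y, z normalised to -1 to 1, where 1 is 80 cm; "yaw": the turn about the world's z normalised to -1 to 1, where 1 is 5 degrees. A call has 1 to 10 rows; each row shifts and turns the commanded pose from where the row before left it; what a row does not reach is not made up. A row lasts 1/8 s, in which the tool goes at most 62.5 mm and 10.7 degrees, less where a joint would pass 70% of its speed; a pose out of reach is approached as far as the arm can. A call with a number of a shift or a turn outside -1 to 1 is refused whole. A call with a gripper value outside its range is refused whole. OPENING is the opening, from 0 (shut) to 1 (fully open), set as the call begins (- or left out, the last holds). The fingers move at their own pace and stop on an object; FORCE is the grip in N (left out, the last holds). Time passes only in rows, so rows that do not move let the fingers close. It gives the time, the measured TCP pose, the force, the opening and the grip force at its end, in the units of the state.
- telemetry.state(): the state, without advancing time (a new reading comes with each control period).
- eyes.grab_frame(name): name is "side" or "top" or "wrist"; returns the picture (400x640x3 uint8, red, green, blue); there is no depth.
- eyes.calibration(name): a dict with "camera_matrix" (3x3 intrinsics, pixels), "world_from_camera" (4x4, takes a point from camera to world coordinates). Camera axes: x right, y down, z forward; pixel columns grow to the right and rows downward; lengths in mm; the calibration is good to about 2 mm. A picture is of the moment at which its call begins: read the wrist's pose just before it. calibration takes no time and is no camera call; for the wrist camera it gives the pose at the moment of the call.
- ticket.job_done(): hands the job in; it is judged then, once.
The state is a dict: "time_s": time; "qpos": joint angles; "qvel": joint speeds; "effort": joint torques, N m; "ee_pos": TCP position; "ee_rot": TCP orientation; "force": force on the tool from outside, world axes, zero at the start; "torque": the same for the moment, N m; "gripper_width": finger opening in mm; "gripper_force": force on a finger pad.
Only numpy, scipy, OpenCV 4.12 (cv2) and the standard library are available. Lean on these libraries where they do the work, as an engineer would, in place of code of your own. Each camera call takes 0.05 s, during which the arm holds its last target. There are 200 camera calls.

### The job

Take the empty trigger-spray bottle out of the crate and set it upright in the one empty pot of the turntable caddy (lower it in, do not drop it or swing it round hard). Then turn the caddy until that pot is lined up with the drain lip of its drip tray, and finish gripping the caddy's loop handle firmly, keeping hold so that it cannot turn while I fill the bottle. Leave the other bottles and the jar standing in the crate, and do not push the bowl, the brush or the scoop about.

Things in the scene. Friction and masses are not known exactly. Their poses are not given: they have to be found in the camera images.
- spray_bottle: Empty trigger-spray bottle, 146 mm tall, upright in the crate; the only one with a trigger head. Origin: centre of underside. Round body 62 mm across to 78 mm height, neck 26 mm (102 to 119 mm). Head block on top: x -26 to +30 mm, 28 mm wide (y), 118 to 146 mm high; grip it from above across its width. Nozzle (to x = 38 mm) and trigger (down to 84 mm) at +x. About 70 g. Fits the pot at any yaw.
- crate: Grey plastic crate, fixed, 204 mm (x) by 290 mm (y), walls 6 mm thick, 80 mm high; inner floor 6 mm above the slab. Origin: centre of underside. Holds five upright things about 85 mm apart in any order: the spray bottle and four others, none over 127 mm tall.
- caddy: Grey round drip tray, fixed, 300 mm across, 16 mm high. Origin: centre of underside, on the turntable's axis. Its drain lip (open chute 44 mm wide, 45 mm past the rim) points along +x. On it turns a white turntable with four equal pots 90 degrees apart on a 95 mm radius and a loop handle in the middle. Three pots are filled (lidded jar, screw-cap bottle, dish brush), none over 150 mm high.
- pot (a point): Centre of the empty pot's inner floor, 33 mm above the slab, 95 mm from the turntable's axis; turns with the turntable. The pot is 76 mm across inside at the floor (80 mm at the rim) and its rim is 92 mm above the slab.
- front (a point): The point fixed to the drip tray where the empty pot's floor centre lies when the pot is lined up with the drain lip: 95 mm from the axis towards the lip, 33 mm above the slab.
- turntable: White round turntable on the drip tray, 286 mm across, with its pots and loop handle. Origin: on the vertical axis at slab height (same point as the tray's). Its x points from the axis to the empty pot: lined up when its x and the tray's x point the same way. Turns without stops either way, light friction (about 0.06 N m), stays where it is left.
- handle (a point): Middle of the loop handle's top bar, on the turntable's axis, 212 mm above the slab. The bar is a straight round rod 12 mm thick, 72 mm long, level, running at 45 degrees counter-clockwise (seen from above) from the turntable's x; the stainless loop is open beneath it for 60 mm. Grip it from above, across the bar.
- tall_bottle: White screw-cap bottle in the crate, 56 mm across, 126 mm tall, cap 28 mm across. Origin: centre of its underside. Not to be tipped or taken out.
- squat_jar: White jar with wide grey lid in the crate, 70 mm across, 71 mm tall. Origin: centre of its underside. Not to be tipped or taken out.
- flip_bottle: White bottle with a wide conical cap in the crate, 62 mm across, 110 mm tall. Origin: centre of its underside. Not to be tipped or taken out.
- jerry_bottle: Small white canister in the crate, 50 by 36 mm, 106 mm tall, with a small carry handle. Origin: centre of its underside. Not to be tipped or taken out.
- bowl: Stainless bowl on the slab, 160 mm across, 65 mm high. Origin: centre of its underside. To be left where it is.
- brush: Yellow bristle brush lying on the slab, 199 mm long (x -104 to +95 mm), 52 mm wide, 55 mm high. Origin on the slab under its head end. To be left where it is.
- scoop: Blue plastic scoop on the slab, 220 mm long (x -116 to +106 mm), 90 mm wide, 57 mm high. Origin on the slab at the back of its pan. To be left where it is.

How it is judged (in metres and radians):
On the way, in this order (a step that is already met when the one before it is completed fails the run):
1. the spray bottle stands upright on the floor of the empty pot, let go (horizontal distance between spray_bottle and pot below 0.014 m and z of spray_bottle in the frame of pot between -0.006 and 0.006 m and angle between spray_bottle's own z axis and vertical below 0.12 rad and contact force between the fingers and spray_bottle below 0.3 N), for 0.2 s.
2. the pot is lined up with the drain lip, still, with the loop handle gripped (horizontal distance between pot and front below 0.014 m and contact force between the fingers and turntable above 5 N and distance between the grasp point and handle below 0.06 m and angular speed of turntable below 0.05 rad/s), for 0.2 s.
At the end, for the whole second after the job is handed in: The spray bottle stands upright on the pot's floor (14 mm of centre, 6 mm in height, 7 degrees), clear of the fingers; the pot is within 14 mm of in line with the drain lip; the turntable is still (under 0.05 rad/s) and the fingers grip its loop handle with over 5 N (all of step 1 and all of step 2); the arm keeps its last pose, push and grip.
It fails at once if the spray bottle is dropped into the pot or swung round hard (over 0.5 m/s inside the pot) (horizontal distance between spray_bottle and pot below 0.02 m and z of spray_bottle in the frame of pot below 0.06 m and linear speed of spray_bottle above 0.5 m/s).
It fails at once if another bottle or the jar is tipped over or taken out of the crate (angle between any of tall_bottle, squat_jar, flip_bottle, jerry_bottle's own z axis and vertical above 0.7 rad or distance of any of tall_bottle, squat_jar, flip_bottle, jerry_bottle from where it was at the start of the episode above 0.12 m).
It fails at once if the bowl, brush or scoop is pushed more than 40 mm (distance of any of bowl, brush, scoop from where it was at the start of the episode above 0.04 m).
It also fails if it takes over 64 s, if anything falls off the work surface, if the arm or the gripper's body presses on something with over 40 N, if the wrist force passes 120 N, or if a joint passes its speed limit or range.

## Working session

There is one attempt and no reset: what is moved stays moved. The work goes in short steps, Python scripts to look and compute and a shell command to move; the robot and the scene stay as the last step left them, time stands still between calls to the robot, and variables do not carry over. Pictures are saved under pics/ and viewed, at most 10 in all, crops included, and the job is handed in when it is done.

```bash
mkdir -p pics; cat > h.py <<'E'
import numpy as np, cv2
from workcell import telemetry, eyes, ticket
def grab(n,f):
    c=eyes.calibration(n); im=eyes.grab_frame(n); cv2.imwrite(f'pics/{f}.png',im[:,:,::-1]); np.savez(f'pics/{f}.npz',K=c['camera_matrix'],T=c['world_from_camera']); return im
def cast(f,u,v,z):
    d=np.load(f'pics/{f}.npz'); K,T=np.array(d['K']),np.array(d['T'])
    r=T[:3,:3]@np.linalg.solve(K,[u,v,1]); o=T[:3,3]
    return o+r*(z-o[2])/r[2]
def proj(f,p):
    d=np.load(f'pics/{f}.npz'); K,T=np.array(d['K']),np.array(d['T'])
    q=K@(T[:3,:3].T@(np.array(p)-T[:3,3])); return q[:2]/q[2]
E
python3 - <<'E'
from h import *
for n in('top','side','wrist'):
    grab(n,n+'0'); c=eyes.calibration(n); print(n,np.round(c['world_from_camera'],2).tolist(),np.round(c['camera_matrix'],0).tolist())
a=cv2.imread('pics/top0.png');b=cv2.imread('pics/side0.png')
print(telemetry.state())
E
```

```text
top [[0.03, -1.0, 0.08, 484.02], [-1.0, -0.03, 0.01, 104.95], [-0.0, -0.08, -1.0, 1417.91], [0.0, 0.0, 0.0, 1.0]] [[450.0, 0.0, 321.0], [0.0, 450.0, 205.0], [0.0, 0.0, 1.0]]
side [[0.96, -0.18, 0.2, 313.33], [-0.27, -0.57, 0.78, -940.94], [-0.02, -0.8, -0.59, 920.57], [0.0, 0.0, 0.0, 1.0]] [[507.0, 0.0, 321.0], [0.0, 507.0, 202.0], [0.0, 0.0, 1.0]]
wrist [[0.27, 0.92, 0.28, 77.87], [0.96, -0.26, -0.08, 574.17], [-0.0, 0.29, -0.96, 383.58], [0.0, 0.0, 0.0, 1.0]] [[304.0, 0.0, 323.0], [0.0, 304.0, 196.0], [0.0, 0.0, 1.0]]
{'time_s': 0.15, 'qpos': array([ 7.28790732e+01,  1.83415911e+01,  8.96904384e+01, -1.61822567e-03,
        7.20431158e+01, -1.14586332e+00]), 'qvel': array([ 0.0055156 , -0.23443123, -0.21126303, -0.08917141, -0.00274463,
       -0.02463633]), 'effort': array([ 1.31102439e-03, -4.12769759e+01, -2.32157582e+01,  7.27711176e-02,
        4.33922012e-02, -1.14540562e-04]), 'ee_pos': array([158.14964281, 552.44015437, 221.32920783]), 'ee_rot': array([-1.79924839e+02,  3.56990536e-05,  1.64025436e+02]), 'force': array([0.33142722, 0.45112638, 0.48623409]), 'torque': array([-0.00565751, -0.03226161, -0.02701505]), 'gripper_force': 0.0, 'gripper_width': 91.45964911383233}
```

View pics/top0.png

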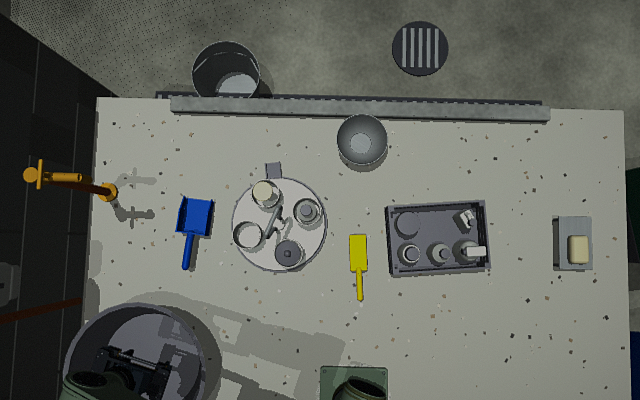

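View pics/side0.png

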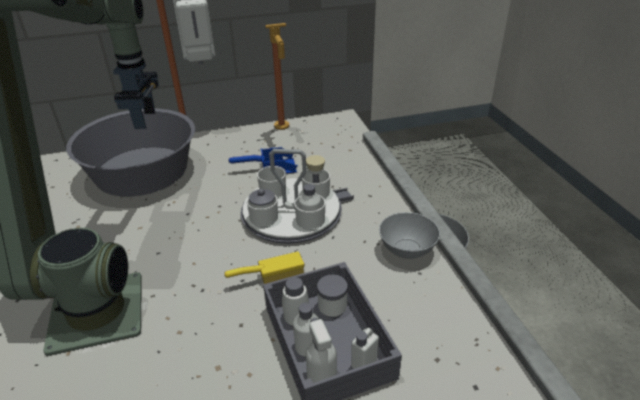

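The top view shows the caddy around (280,225), with its lip at (273,170) and the empty pot at (248,235). The crate is around (437,238), and the spray bottle head is near (474,252). I'll zoom in.

```bash
python3 - <<'E'
from h import *
a=cv2.imread('pics/top0.png');b=cv2.imread('pics/side0.png')
A=cv2.resize(a[155:280,220:345],None,fx=3.2,fy=3.2,interpolation=3)
B=cv2.resize(a[195:280,380:495],None,fx=3.4,fy=3.4,interpolation=3)
C=cv2.resize(b[255:395,260:400],None,fx=2,fy=2,interpolation=3)
D=np.zeros((600,800,3),np.uint8);D[:400,:400]=A;D[:289,400:791]=B;D[300:580,420:700]=C
D=cv2.convertScaleAbs(D,alpha=1.4)
cv2.imwrite('pics/z0.png',D)
E
```

```text
(no output)
```

View pics/z0.png

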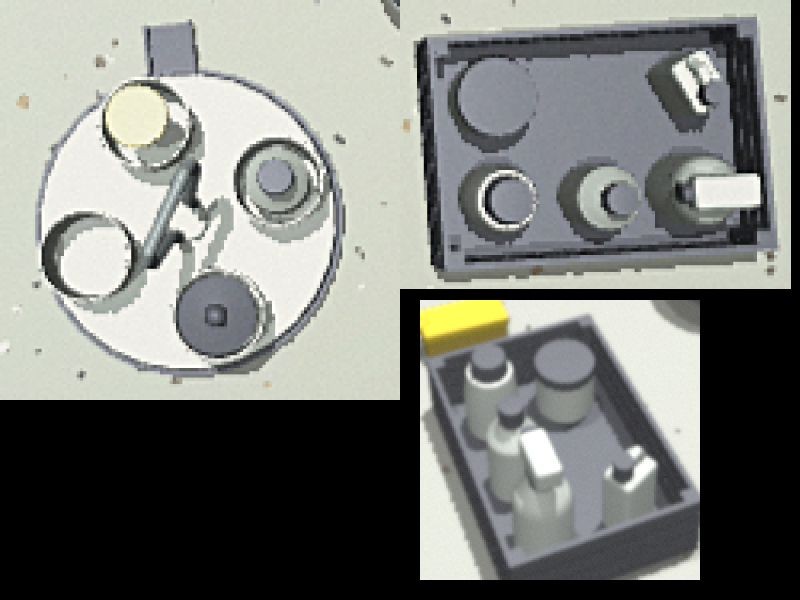

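The crop shows the bottle head block at about (394..406 px scale) with its dark nozzle pointing image-left (+y), and the empty pot rim centred at crop (90,255). Now for the world positions.

```bash
python3 - <<'E'
from h import *
a=cv2.imread('pics/top0.png')
pA=lambda X,Y:(220+(X+.5)/3.2-.5,155+(Y+.5)/3.2-.5)
pB=lambda X,Y:(380+(X-400+.5)/3.4-.5,195+(Y+.5)/3.4-.5)
c=lambda p,z:cast('top0',*p,z)
P=lambda n,v:print(n,np.round(v[:2],1))
# head block: white mask centre
h=(a[230:270,455:495].min(2)>150).astype(np.uint8)
n,l,s,ce=cv2.connectedComponentsWithStats(h);i=1+np.argmax(s[1:,4]);pts=np.argwhere(l==i)[:,::-1].astype(np.float32)
r=cv2.minAreaRect(pts);print(r,s[i]);P('head',c((r[0][0]+455,r[0][1]+230),146))
for q in[(694,191),(760,191)]:P('h end',c(pB(*q),146))
# turntable disc
P('pot rim',c(pA(91,256),92));
P('jar',c(pA(217,316),92))
e1,e2=c(pA(190,168),212),c(pA(150,262),212);P('bar1',e1);P('bar2',e2);d=e1-e2;P('mid',(e1+e2)/2);print(np.linalg.norm(d),np.degrees(np.arctan2(d[1],d[0])))
for q in[(149,25),(198,23),(147,72),(197,72)]:P('lip',c(pA(*q),14))
for n,q in dict(L=(39,220),R=(342,220),T=(190,70),B=(190,373)).items():P('tray '+n,c(pA(*q),16))
m=(a[155:280,220:345].min(2)>0).astype(np.uint8)
print(eyes.calibration('wrist')['world_from_camera'][:3,3])
E
```

```text
((21.0, 20.5), (9.0, 18.0), 90.0) [ 12  16  19  10 165]
head [ 468.6 -325.9]
h end [ 466.9 -298.2]
h end [ 468.4 -352.6]
pot rim [496.5 325.6]
jar [444.7 207.9]
bar1 [571.3 225.3]
bar2 [491.7 256.1]
mid [531.5 240.7]
85.39667182306883 -21.11625006904908
lip [726.  290.4]
lip [729.3 242.1]
lip [679.2 290.6]
lip [680.5 241.5]
tray L [530.9 390.4]
tray R [538.7  95.1]
tray T [682.1 248.2]
tray B [387.  238.2]
[ 77.87177376 574.17436325 383.58174607]
```

```bash
R='{"dx":0.0375,"dy":-0.056,"dz":0.0125,"yaw":-1}'; python3 -m crank '[{"dx":0.0375,"dy":-0.056,"dz":0.0125,"yaw":-1},{"dx":0.0375,"dy":-0.056,"dz":0.0125,"yaw":-1},{"dx":0.0375,"dy":-0.056,"dz":0.0125,"yaw":-1},{"dx":0.0375,"dy":-0.056,"dz":0.0125,"yaw":-1},{"dx":0.0375,"dy":-0.056,"dz":0.0125,"yaw":-1},{"dx":0.0375,"dy":-0.056,"dz":0.0125,"yaw":-1},{"dx":0.0375,"dy":-0.056,"dz":0.0125,"yaw":-1},{"dx":0.0375,"dy":-0.056,"dz":0.0125,"yaw":-1},{"dx":0.0375,"dy":-0.056,"dz":0.0125,"yaw":-1},{"dx":0.0375,"dy":-0.056,"dz":0.0125,"yaw":-1}]' 1 10
python3 -m crank '[{"dy":-0.0535,"dz":-0.0078,"yaw":-0.48},{"dy":-0.0535,"dz":-0.0078,"yaw":-0.48},{"dy":-0.0535,"dz":-0.0078,"yaw":-0.48},{"dy":-0.0535,"dz":-0.0078,"yaw":-0.48},{"dy":-0.0535,"dz":-0.0078,"yaw":-0.48},{"dy":-0.0535,"dz":-0.0078,"yaw":-0.48},{"dy":-0.0535,"dz":-0.0078,"yaw":-0.48},{"dy":-0.0535,"dz":-0.0078,"yaw":-0.48},{"dy":-0.0535,"dz":-0.0078,"yaw":-0.48},{}]'
python3 - <<'E'
from h import *
a=grab('wrist','w1');print(telemetry.state()['ee_pos'],telemetry.state()['ee_rot'],proj('w1',[468,-326,146]))
E
```

```text
time_s: 1.4
ee_pos: [458.8, 103.2, 322.2]
ee_rot: [180.0, -0.0, 113.9]
force: [0.3, 0.5, 0.5]
gripper_width: 91.2
gripper_force: 0.0
[462.84136706  98.20452216 323.13780322] [179.83466622   0.39264829 113.48745016] [214.57360361 430.62813153]validation failed for argument at $[0]...
```

View pics/w1.png

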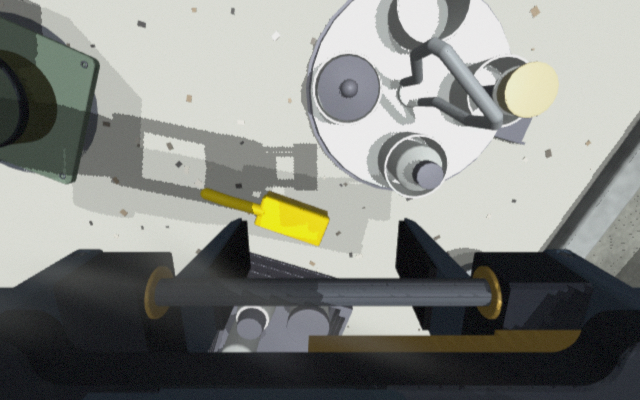

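The second call was refused, probably because of the empty row. This wrist view still shows the caddy, with bar ends at (437,45) and (495,122), the empty pot at (418,12) and the yellow brush at (290,215). I'll continue.

```bash
python3 -m crank '[{"dy":-0.0535,"dz":-0.0078,"yaw":-0.48},{"dy":-0.0535,"dz":-0.0078,"yaw":-0.48},{"dy":-0.0535,"dz":-0.0078,"yaw":-0.48},{"dy":-0.0535,"dz":-0.0078,"yaw":-0.48},{"dy":-0.0535,"dz":-0.0078,"yaw":-0.48},{"dy":-0.0535,"dz":-0.0078,"yaw":-0.48},{"dy":-0.0535,"dz":-0.0078,"yaw":-0.48},{"dy":-0.0535,"dz":-0.0078,"yaw":-0.48},{"dy":-0.0535,"dz":-0.0078,"yaw":-0.48},{"dx":0}]'
python3 - <<'E'
from h import *
a=grab('wrist','w2');print(telemetry.state()['ee_pos'],telemetry.state()['ee_rot'],proj('w2',[468,-326,146]))
e1,e2=cast('w1',437,45,212),cast('w1',495,122,212);print((e1+e2)/2,np.linalg.norm(e1-e2),np.degrees(np.arctan2(*(e1-e2)[1::-1])))
E
```

```text
[460.80792343 101.17645726 322.45153329] [1.79908974e+02 1.37301178e-01 1.13638581e+02] [215.08076274 425.37914338]
[530.48455014 240.94335628 212.        ] 83.79166651364842 157.14689877795183validation failed for argument at $[0]...
```

View pics/w2.png

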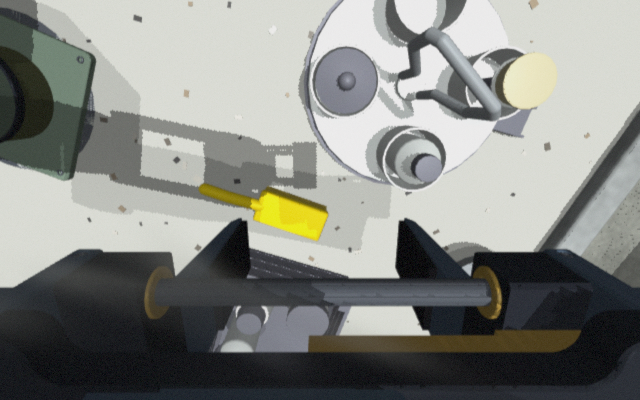

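It was refused again and the view is unchanged. Every row probably needs all four keys.

```bash
python3 -m crank '[{"dx":0.001,"dy":-0.0535,"dz":-0.0078,"yaw":-0.48},{"dx":0.001,"dy":-0.0535,"dz":-0.0078,"yaw":-0.48},{"dx":0.001,"dy":-0.0535,"dz":-0.0078,"yaw":-0.48},{"dx":0.001,"dy":-0.0535,"dz":-0.0078,"yaw":-0.48},{"dx":0.001,"dy":-0.0535,"dz":-0.0078,"yaw":-0.48},{"dx":0.001,"dy":-0.0535,"dz":-0.0078,"yaw":-0.48},{"dx":0.001,"dy":-0.0535,"dz":-0.0078,"yaw":-0.48},{"dx":0.001,"dy":-0.0535,"dz":-0.0078,"yaw":-0.48},{"dx":0.001,"dy":-0.0535,"dz":-0.0078,"yaw":-0.48},{"dx":0,"dy":0,"dz":0,"yaw":0}]' && python3 - <<'E'
from h import *
a=grab('wrist','w3');grab('side','s3');print(telemetry.state()['ee_pos'],telemetry.state()['ee_rot'],proj('w3',[468,-326,146]))
for f in('side0','top0'):
  for p in([468,-326,146],[468,-326,6],[468,-298,146],[468,-354,146]):print(f,p,proj(f,p))
E
```

```text
time_s: 2.75
ee_pos: [465.1, -281.5, 264.4]
ee_rot: [-179.9, -0.1, 92.3]
force: [0.3, -0.5, -0.2]
gripper_width: 91.0
gripper_force: 0.0
[ 465.30449053 -279.44843247  265.31630088] [-1.79952145e+02 -9.26133194e-02  9.24492096e+01] [323.97752072 234.79571772]
side0 [468, -326, 146] [320.6097706  331.49596993]
side0 [468, -326, 6] [322.0086763 375.5885459]
side0 [468, -298, 146] [316.76486693 320.52264934]
side0 [468, -354, 146] [324.63156688 342.97414043]
top0 [468, -326, 146] [476.03898218 250.69960965]
top0 [468, -326, 6] [460.81693507 249.72605482]
top0 [468, -298, 146] [466.06334339 250.43353263]
top0 [468, -354, 146] [486.01708232 250.96575233]
```

View pics/w3.png

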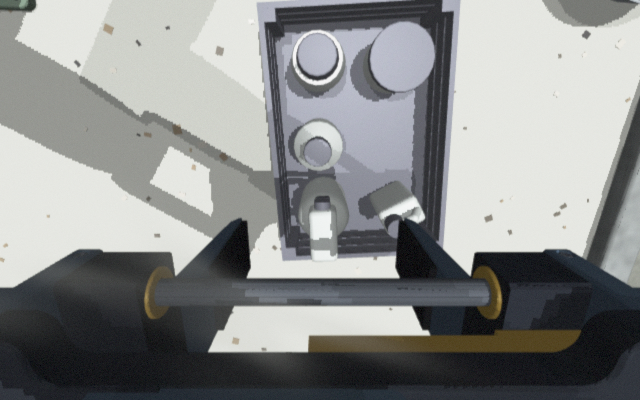

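The head is centred at pixel (322,233), which matches the estimate to about 2 mm, and it is aligned with the tool. I'll descend and grip.

```bash
python3 -m crank '[{"dx":0.001,"dy":-0.0279,"dz":0,"yaw":0},{"dx":0.001,"dy":-0.0279,"dz":0,"yaw":0},{"dx":0,"dy":0,"dz":-0.033,"yaw":0},{"dx":0,"dy":0,"dz":-0.033,"yaw":0},{"dx":0,"dy":0,"dz":-0.033,"yaw":0},{"dx":0,"dy":0,"dz":-0.033,"yaw":0},{"dx":0,"dy":0,"dz":-0.033,"yaw":0},{"dx":0,"dy":0,"dz":0,"yaw":0},{"dx":0,"dy":0,"dz":0,"yaw":0}]' && python3 -m crank '[{"dx":0,"dy":0,"dz":0,"yaw":0},{"dx":0,"dy":0,"dz":0,"yaw":0},{"dx":0,"dy":0,"dz":0,"yaw":0},{"dx":0,"dy":0,"dz":0,"yaw":0},{"dx":0,"dy":0,"dz":0,"yaw":0},{"dx":0,"dy":0,"dz":0,"yaw":0},{"dx":0,"dy":0,"dz":0,"yaw":0},{"dx":0,"dy":0,"dz":0,"yaw":0}]' 0 15
```

```text
time_s: 3.98
ee_pos: [467.7, -325.9, 134.8]
ee_rot: [179.9, 0.1, 92.4]
force: [0.3, 0.3, 0.2]
gripper_width: 91.1
gripper_force: 0.0
time_s: 4.97
ee_pos: [467.0, -325.0, 133.8]
ee_rot: [180.0, -0.0, 92.4]
force: [-0.1, 0.3, 0.1]
gripper_width: 28.0
gripper_force: 15.0
```

```bash
python3 -m crank '[{"dx":0,"dy":0,"dz":0.015,"yaw":0},{"dx":0,"dy":0,"dz":0.03,"yaw":0},{"dx":0,"dy":0,"dz":0.04,"yaw":0},{"dx":0,"dy":0,"dz":0.04,"yaw":0},{"dx":0,"dy":0,"dz":0.04,"yaw":0},{"dx":0,"dy":0,"dz":0.04,"yaw":0},{"dx":0,"dy":0,"dz":0.04,"yaw":0},{"dx":0,"dy":0,"dz":0.04,"yaw":0},{"dx":0,"dy":0,"dz":0.025,"yaw":0},{"dx":0,"dy":0,"dz":0.01,"yaw":0}]' && python3 -m crank '[{"dx":0.002,"dy":0.02,"dz":0,"yaw":0},{"dx":0.002,"dy":0.035,"dz":0,"yaw":0},{"dx":0.002,"dy":0.05,"dz":0,"yaw":0},{"dx":0.002,"dy":0.05,"dz":0,"yaw":0},{"dx":0.002,"dy":0.05,"dz":0,"yaw":0},{"dx":0.002,"dy":0.05,"dz":0,"yaw":0},{"dx":0.002,"dy":0.05,"dz":0,"yaw":0},{"dx":0.002,"dy":0.05,"dz":0,"yaw":0},{"dx":0.002,"dy":0.05,"dz":0,"yaw":0},{"dx":0.002,"dy":0.05,"dz":0,"yaw":0}]' && python3 -m crank '[{"dx":0.002,"dy":0.05,"dz":0,"yaw":0},{"dx":0.002,"dy":0.05,"dz":0,"yaw":0},{"dx":0.002,"dy":0.05,"dz":0,"yaw":0},{"dx":0.002,"dy":0.05,"dz":0,"yaw":0},{"dx":0.002,"dy":0.05,"dz":0,"yaw":0},{"dx":0.002,"dy":0.05,"dz":0,"yaw":0},{"dx":0.002,"dy":0.04,"dz":0,"yaw":0},{"dx":0.001,"dy":0.02,"dz":0,"yaw":0},{"dx":0,"dy":0,"dz":0,"yaw":0},{"dx":0,"dy":0,"dz":0,"yaw":0}]'
```

```text
time_s: 6.22
ee_pos: [467.1, -325.1, 391.8]
ee_rot: [179.9, 0.1, 92.4]
force: [1.2, -0.5, -1.6]
gripper_width: 28.5
gripper_force: 15.0
time_s: 7.48
ee_pos: [481.8, 41.1, 388.7]
ee_rot: [-179.9, -0.0, 92.5]
force: [0.5, 0.6, -0.1]
gripper_width: 27.6
gripper_force: 15.0
time_s: 8.72
ee_pos: [494.8, 326.0, 389.8]
ee_rot: [-180.0, 0.0, 92.4]
force: [-0.8, 0.2, -0.4]
gripper_width: 27.8
gripper_force: 15.0
```

```bash
python3 - <<'E'
from h import *
w=grab('wrist','w4');s=grab('side','s4');grab('top','t4');st=telemetry.state();print(st['ee_pos'],st['gripper_width'],st['gripper_force'])
D=np.zeros((600,760,3),np.uint8)
W=cv2.imread('pics/w4.png');S=cv2.imread('pics/s4.png');T=cv2.imread('pics/t4.png')
D[:300,:480]=cv2.resize(W,(480,300),interpolation=cv2.INTER_AREA)
D[300:600,:320]=cv2.resize(S[95:245,220:380],None,fx=2,fy=2,interpolation=3)
D[300:600,360:660]=cv2.resize(T[150:275,220:345],(300,300),interpolation=3)
cv2.imwrite('pics/z4.png',cv2.convertScaleAbs(D,alpha=1.3))
for p in([494,327,33],[494,327,92],[494,367,92],[494,287,92]):print(p,proj('w4',p),proj('s4',p))
E
```

```text
[495.09285383 325.92014986 390.20372476] 28.001030226982383 14.998053163290024
[494, 327, 33] [322.22216423 152.34419527] [272.23049674 190.07557624]
[494, 327, 92] [322.17312806 158.36674527] [270.70445471 173.90480874]
[494, 367, 92] [323.30492465 131.71927787] [268.18844659 167.02949683]
[494, 287, 92] [321.09725387 183.69755333] [273.32605872 181.06867485]
```

View pics/z4.png

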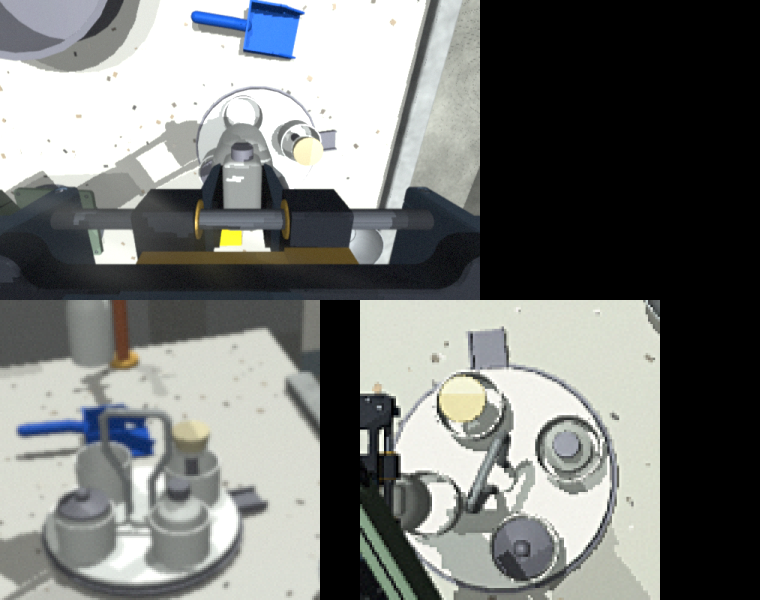

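The predicted pot centre matches the rim seen in the wrist view at about (322,155) to within 2 mm. I'll lower the bottle.

```bash
python3 -m crank '[{"dx":0,"dy":0.0025,"dz":-0.02,"yaw":0},{"dx":0,"dy":0,"dz":-0.035,"yaw":0},{"dx":0,"dy":0,"dz":-0.035,"yaw":0},{"dx":0,"dy":0,"dz":-0.035,"yaw":0},{"dx":0,"dy":0,"dz":-0.035,"yaw":0},{"dx":0,"dy":0,"dz":-0.03,"yaw":0},{"dx":0,"dy":0,"dz":-0.02,"yaw":0},{"dx":0,"dy":0,"dz":-0.02,"yaw":0},{"dx":0,"dy":0,"dz":-0.01,"yaw":0},{"dx":0,"dy":0,"dz":0,"yaw":0}]' && python3 -m crank '[{"dx":0,"dy":0,"dz":-0.01,"yaw":0},{"dx":0,"dy":0,"dz":-0.01,"yaw":0},{"dx":0,"dy":0,"dz":-0.01,"yaw":0},{"dx":0,"dy":0,"dz":-0.005,"yaw":0},{"dx":0,"dy":0,"dz":0,"yaw":0},{"dx":0,"dy":0,"dz":0,"yaw":0}]'
python3 - <<'E'
from h import *
grab('top','t5');grab('wrist','w5')
E
```

```text
time_s: 10.12
ee_pos: [495.0, 328.9, 197.5]
ee_rot: [-180.0, 0.0, 92.4]
force: [-0.2, -0.3, -0.8]
gripper_width: 28.2
gripper_force: 15.0
time_s: 10.88
ee_pos: [495.2, 329.1, 170.1]
ee_rot: [180.0, -0.0, 92.4]
force: [0.2, -0.3, -1.3]
gripper_width: 27.8
gripper_force: 15.0
```

No rim contact. The last 9 mm goes slowly.

```bash
python3 -m crank '[{"dx":0,"dy":0,"dz":-0.004,"yaw":0},{"dx":0,"dy":0,"dz":-0.003,"yaw":0},{"dx":0,"dy":0,"dz":-0.002,"yaw":0},{"dx":0,"dy":0,"dz":-0.002,"yaw":0},{"dx":0,"dy":0,"dz":0,"yaw":0},{"dx":0,"dy":0,"dz":0,"yaw":0}]'
```

```text
time_s: 11.72
ee_pos: [495.0, 329.0, 161.0]
ee_rot: [180.0, -0.0, 92.4]
force: [0.5, 0.6, -0.7]
gripper_width: 28.0
gripper_force: 15.0
```

```bash
python3 -m crank '[{"dx":0,"dy":0,"dz":-0.001,"yaw":0},{"dx":0,"dy":0,"dz":-0.0005,"yaw":0},{"dx":0,"dy":0,"dz":0,"yaw":0},{"dx":0,"dy":0,"dz":0,"yaw":0}]'
```

```text
time_s: 12.22
ee_pos: [495.3, 329.1, 160.7]
ee_rot: [179.9, -0.0, 92.4]
force: [-0.4, -0.6, 5.0]
gripper_width: 27.7
gripper_force: 15.0
```

The bottle is on the pot floor. I'll release it and rise straight up.

```bash
python3 -m crank '[{"dx":0,"dy":0,"dz":0,"yaw":0},{"dx":0,"dy":0,"dz":0,"yaw":0},{"dx":0,"dy":0,"dz":0,"yaw":0},{"dx":0,"dy":0,"dz":0,"yaw":0},{"dx":0,"dy":0,"dz":0,"yaw":0},{"dx":0,"dy":0,"dz":0,"yaw":0}]' 0.7 && python3 -m crank '[{"dx":0,"dy":0,"dz":0.01,"yaw":0},{"dx":0,"dy":0,"dz":0.02,"yaw":0},{"dx":0,"dy":0,"dz":0.03,"yaw":0},{"dx":0,"dy":0,"dz":0.04,"yaw":0},{"dx":0,"dy":0,"dz":0.04,"yaw":0},{"dx":0,"dy":0,"dz":0.03,"yaw":0},{"dx":0,"dy":0,"dz":0.03,"yaw":0},{"dx":0,"dy":0,"dz":0.02,"yaw":0},{"dx":0,"dy":0,"dz":0,"yaw":0},{"dx":0,"dy":0,"dz":0,"yaw":0}]'
python3 - <<'E'
from h import *
grab('wrist','w6');grab('side','s6');grab('top','t6')
W=cv2.imread('pics/w6.png');S=cv2.imread('pics/s6.png');T=cv2.imread('pics/t6.png')
D=np.zeros((600,760,3),np.uint8)
D[:300,:480]=cv2.resize(W,(480,300),interpolation=cv2.INTER_AREA)
D[300:600,:320]=cv2.resize(S[95:245,220:380],None,fx=2,fy=2,interpolation=3)
D[300:600,360:660]=cv2.resize(T[150:275,220:345],(300,300),interpolation=3)
cv2.imwrite('pics/z6.png',cv2.convertScaleAbs(D,alpha=1.3))
for p in([495,328,33],[495,328,179],[531,241,212]):print(p,proj('w6',p),proj('s6',p))
E
```

```text
time_s: 12.98
ee_pos: [495.0, 329.0, 159.8]
ee_rot: [180.0, 0.0, 92.4]
force: [0.1, 0.4, -0.2]
gripper_width: 63.8
gripper_force: 0.0
time_s: 14.22
ee_pos: [494.7, 328.7, 335.0]
ee_rot: [-179.9, 0.1, 92.4]
force: [0.1, -0.2, -0.1]
gripper_width: 64.0
gripper_force: 0.0
[495, 328, 33] [323.08001211 159.06613227] [272.4883501  189.84034392]
[495, 328, 179] [323.12025961 182.95546361] [268.59685877 148.42866012]
[531, 241, 212] [353.36462991 271.36177424] [286.59731976 151.36901453]
```

View pics/z6.png

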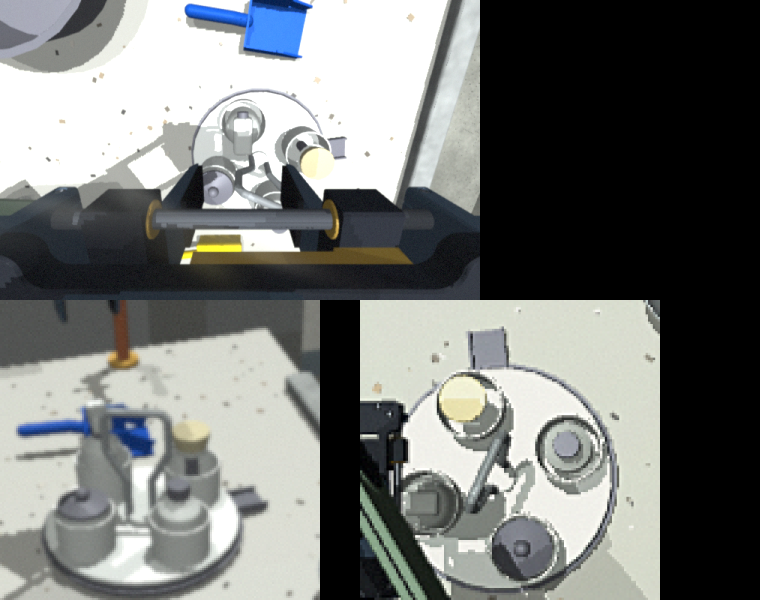

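The bottle stands in the pot, with its head at wrist pixel (323,180) as predicted. The caddy hasn't turned. Next I'll move over the loop handle with the fingers across the bar.

```bash
python3 -m crank '[{"dx":0.0046,"dy":-0.011,"dz":0,"yaw":1},{"dx":0.0046,"dy":-0.011,"dz":0,"yaw":1},{"dx":0.0046,"dy":-0.011,"dz":0,"yaw":1},{"dx":0.0046,"dy":-0.011,"dz":0,"yaw":1},{"dx":0.0046,"dy":-0.011,"dz":0,"yaw":1},{"dx":0.0046,"dy":-0.011,"dz":0,"yaw":1},{"dx":0.0046,"dy":-0.011,"dz":0,"yaw":1},{"dx":0.0046,"dy":-0.011,"dz":0,"yaw":1},{"dx":0.0046,"dy":-0.011,"dz":0,"yaw":1},{"dx":0.0046,"dy":-0.011,"dz":0,"yaw":1}]' && python3 -m crank '[{"dx":0,"dy":0,"dz":0,"yaw":0.8},{"dx":0,"dy":0,"dz":0,"yaw":0.8},{"dx":0,"dy":0,"dz":0,"yaw":0.8},{"dx":0,"dy":0,"dz":0,"yaw":0.8},{"dx":0,"dy":0,"dz":0,"yaw":0},{"dx":0,"dy":0,"dz":0,"yaw":0}]'
python3 - <<'E'
from h import *
grab('wrist','w7');s=grab('side','s7')
W=cv2.imread('pics/w7.png');S=cv2.imread('pics/s7.png')
D=np.zeros((600,800,3),np.uint8)
D[:400,:640]=W;D[400:600,:320]=cv2.resize(S[115:215,220:380],None,fx=2,fy=2,interpolation=3)
cv2.imwrite('pics/z7.png',cv2.convertScaleAbs(D,alpha=1.3))
print(proj('w7',[532,241.5,212]),proj('w7',[532,241.5,16]))
d=np.radians(8)
for t in range(0,17,4):print(t,proj('w7',[532+172*np.cos(np.radians(t)),241.5+172*np.sin(np.radians(t)),14]))
E
```

```text
time_s: 15.62
ee_pos: [531.8, 240.6, 335.1]
ee_rot: [-179.9, -0.0, 142.6]
force: [-0.1, -0.3, -0.1]
gripper_width: 63.4
gripper_force: 0.0
time_s: 16.38
ee_pos: [531.8, 240.9, 335.4]
ee_rot: [-180.0, -0.0, 158.4]
force: [0.1, -0.2, -0.6]
gripper_width: 63.8
gripper_force: 0.0
[324.50976167 191.76295763] [323.78048773 157.56139715]
0 [359.64958925 247.75094372]
4 [366.02311312 245.26894101]
8 [372.24425472 242.37970631]
12 [378.28880939 239.0900708 ]
16 [384.13249587 235.40804887]
```

View pics/z7.png

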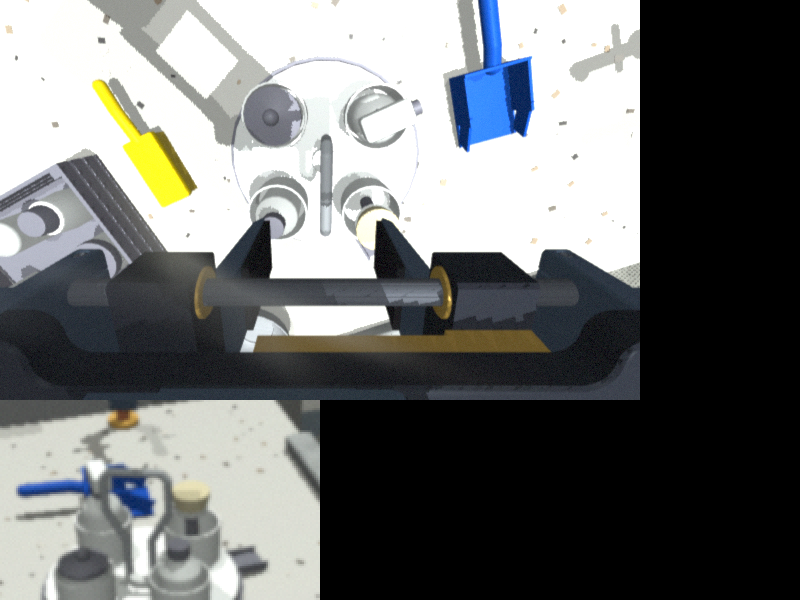

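The bar runs vertically at x≈326, midpoint (326,186), so it is centred between the fingers and parallel to the pads. I'll descend and grip.

```bash
python3 -m crank '[{"dx":0,"dy":0,"dz":-0.025,"yaw":0},{"dx":0,"dy":0,"dz":-0.035,"yaw":0},{"dx":0,"dy":0,"dz":-0.035,"yaw":0},{"dx":0,"dy":0,"dz":-0.035,"yaw":0},{"dx":0,"dy":0,"dz":-0.02,"yaw":0},{"dx":0,"dy":0,"dz":-0.0175,"yaw":0},{"dx":0,"dy":0,"dz":0,"yaw":0},{"dx":0,"dy":0,"dz":0,"yaw":0}]' && python3 -m crank '[{"dx":0,"dy":0,"dz":0,"yaw":0},{"dx":0,"dy":0,"dz":0,"yaw":0},{"dx":0,"dy":0,"dz":0,"yaw":0},{"dx":0,"dy":0,"dz":0,"yaw":0},{"dx":0,"dy":0,"dz":0,"yaw":0},{"dx":0,"dy":0,"dz":0,"yaw":0},{"dx":0,"dy":0,"dz":0,"yaw":0},{"dx":0,"dy":0,"dz":0,"yaw":0}]' 0 30
```

```text
time_s: 17.48
ee_pos: [532.4, 241.2, 202.7]
ee_rot: [179.9, 0.1, 158.4]
force: [0.3, -0.6, -0.3]
gripper_width: 64.2
gripper_force: 0.0
time_s: 18.48
ee_pos: [532.9, 243.8, 201.8]
ee_rot: [179.6, 0.0, 158.4]
force: [2.3, 7.5, -2.3]
gripper_width: 11.3
gripper_force: 30.0
```

The grip holds. I'll shift about 3 mm to relax the side load and start turning clockwise.

```bash
python3 -m crank '[{"dx":0.00125,"dy":0.00375,"dz":0,"yaw":0},{"dx":0,"dy":0,"dz":0,"yaw":0},{"dx":0,"dy":0,"dz":0,"yaw":-0.2},{"dx":0,"dy":0,"dz":0,"yaw":-0.4},{"dx":0,"dy":0,"dz":0,"yaw":-0.6},{"dx":0,"dy":0,"dz":0,"yaw":-0.6},{"dx":0,"dy":0,"dz":0,"yaw":-0.6},{"dx":0,"dy":0,"dz":0,"yaw":-0.6},{"dx":0,"dy":0,"dz":0,"yaw":-0.6},{"dx":0,"dy":0,"dz":0,"yaw":-0.6}]'; python3 -m crank '[{"dx":0,"dy":0,"dz":0,"yaw":-0.7},{"dx":0,"dy":0,"dz":0,"yaw":-0.7},{"dx":0,"dy":0,"dz":0,"yaw":-0.7},{"dx":0,"dy":0,"dz":0,"yaw":-0.7},{"dx":0,"dy":0,"dz":0,"yaw":-0.7},{"dx":0,"dy":0,"dz":0,"yaw":-0.7},{"dx":0,"dy":0,"dz":0,"yaw":-0.6},{"dx":0,"dy":0,"dz":0,"yaw":-0.5},{"dx":0,"dy":0,"dz":0,"yaw":-0.2},{"dx":0,"dy":0,"dz":0,"yaw":0}]'
```

```text
time_s: 19.73
ee_pos: [533.0, 243.9, 201.8]
ee_rot: [180.0, 0.0, 137.3]
force: [1.5, 0.4, -0.4]
gripper_width: 11.2
gripper_force: 30.0
time_s: 20.98
ee_pos: [533.2, 244.1, 201.8]
ee_rot: [179.9, -0.0, 109.9]
force: [3.0, 0.8, -1.6]
gripper_width: 11.4
gripper_force: 30.0
```

```bash
python3 -m crank '[{"dx":0,"dy":0,"dz":0,"yaw":-0.3},{"dx":0,"dy":0,"dz":0,"yaw":-0.6},{"dx":0,"dy":0,"dz":0,"yaw":-0.7},{"dx":0,"dy":0,"dz":0,"yaw":-0.7},{"dx":0,"dy":0,"dz":0,"yaw":-0.7},{"dx":0,"dy":0,"dz":0,"yaw":-0.7},{"dx":0,"dy":0,"dz":0,"yaw":-0.7},{"dx":0,"dy":0,"dz":0,"yaw":-0.7},{"dx":0,"dy":0,"dz":0,"yaw":-0.7},{"dx":0,"dy":0,"dz":0,"yaw":-0.7}]'; python3 -m crank '[{"dx":0,"dy":0,"dz":0,"yaw":-0.7},{"dx":0,"dy":0,"dz":0,"yaw":-0.7},{"dx":0,"dy":0,"dz":0,"yaw":-0.7},{"dx":0,"dy":0,"dz":0,"yaw":-0.7},{"dx":0,"dy":0,"dz":0,"yaw":-0.7},{"dx":0,"dy":0,"dz":0,"yaw":-0.7},{"dx":0,"dy":0,"dz":0,"yaw":-0.5},{"dx":0,"dy":0,"dz":0,"yaw":-0.24},{"dx":0,"dy":0,"dz":0,"yaw":0},{"dx":0,"dy":0,"dz":0,"yaw":0}]'
python3 - <<'E'
from h import *
grab('wrist','w8');grab('side','s8');grab('top','t8')
W=cv2.imread('pics/w8.png');S=cv2.imread('pics/s8.png');T=cv2.imread('pics/t8.png')
D=np.zeros((600,800,3),np.uint8)
D[:200,:320]=cv2.resize(W,(320,200),interpolation=cv2.INTER_AREA)
D[:280,340:660]=cv2.resize(S[105:245,220:380],None,fx=2,fy=2,interpolation=3)
D[290:590,200:576]=cv2.resize(T[155:255,215:340],None,fx=3.008,fy=3,interpolation=3)
cv2.imwrite('pics/z8.png',cv2.convertScaleAbs(D,alpha=1.3))
a=np.radians(7.5);u=np.array([np.cos(a),np.sin(a)]);A=np.array([533.5,244])
for n,z,r in(('lip',14,172),('rim',92,95),('top',179,95)):
  print(n,proj('s8',[*(A+r*u),z]),proj('t8',[*(A+r*u),z]))
E
```

```text
time_s: 22.22
ee_pos: [533.5, 244.1, 201.8]
ee_rot: [179.9, -0.0, 77.3]
force: [3.3, -0.3, -1.9]
gripper_width: 11.1
gripper_force: 30.0
time_s: 23.48
ee_pos: [533.7, 244.0, 201.8]
ee_rot: [179.9, -0.1, 52.7]
force: [5.0, 0.5, -1.6]
gripper_width: 11.4
gripper_force: 30.0
lip [343.76095454 194.30003577] [273.54760516 169.56152229]
rim [320.14201226 179.04244304] [273.15349693 190.97466099]
top [319.48808453 153.48605612] [269.69294491 187.50296886]
```

View pics/z8.png

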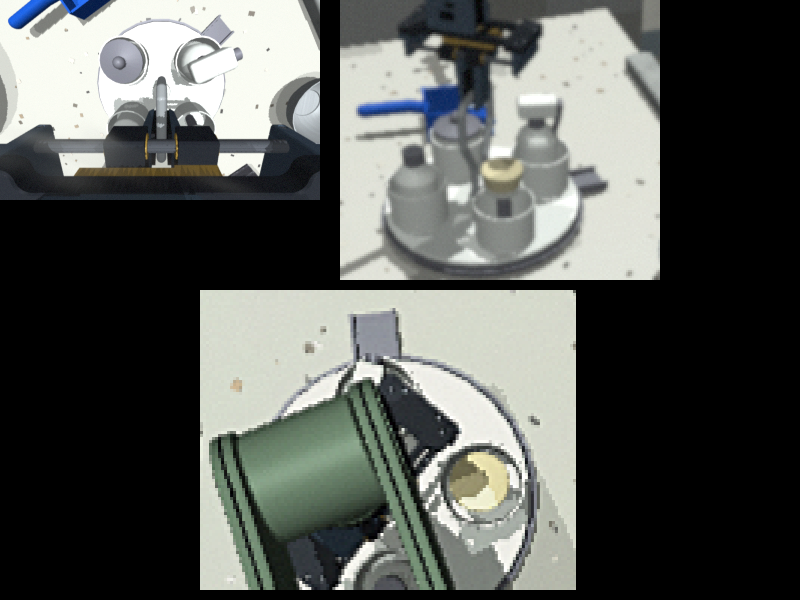

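The pot with the bottle now sits in line with the lip. The side view has the lip at (345,195) against a predicted (344,194), and the head at (320,157). One numeric check from the wrist view, then hand in.

```bash
python3 - <<'E'
from h import *
A=np.array([533.5,244])
for n,q,z in(('lip w',(436,56),14),('pot w',(400,126),92)):
  p=cast('w8',*q,z)[:2]-A;print(n,np.hypot(*p),np.degrees(np.arctan2(p[1],p[0])))
for n,q,z in(('lip s',(345,195),14),):
  p=cast('s8',*q,z)[:2]-A;print(n,np.hypot(*p),np.degrees(np.arctan2(p[1],p[0])))
s=telemetry.state();print(s['gripper_force'],s['ee_rot'],s['qvel'].round(2),s['time_s'])
E
```

```text
lip w 177.80675044655362 9.77463014211888
pot w 93.53154926319668 5.246523172012334
lip s 173.9453303321025 5.877467196665066
29.9911567568779 [ 1.79916753e+02 -6.84240723e-02  5.27020797e+01] [ 0.04 -0.13  0.03  0.03 -0.01  0.14] 23.625
```

```bash
python3 -m crank '[{"dx":0,"dy":0,"dz":0,"yaw":0},{"dx":0,"dy":0,"dz":0,"yaw":0},{"dx":0,"dy":0,"dz":0,"yaw":0},{"dx":0,"dy":0,"dz":0,"yaw":0}]'; python3 -c "
from workcell import ticket;print(ticket.job_done())"
```

```text
time_s: 24.12
ee_pos: [533.7, 244.0, 201.8]
ee_rot: [179.9, -0.1, 52.7]
force: [5.7, 0.7, -2.6]
gripper_width: 11.4
gripper_force: 30.0
the job is handed in; nothing more can be done
None
```

The job is handed in (no verdict came back): the spray bottle stands in the pot, the pot is lined up with the drain lip to within about 3 degrees by my measurements, and the gripper is holding the loop handle at 30 N.

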